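Check-weigh a moulded snap hook on the sprung scale hook

TASK

Slide the snap hook blank that hangs nearest the scale along the rail and off its end, so that it hangs on the sprung scale hook alone. Let go, wait until hook and blank hang still, and only then press the hold button on top of the scale. Leave the other blank hanging where it is on the rail.

Things in the scene. Friction and masses are not known exactly. Their poses are not given: they have to be found in the camera images.
- weigh_stand: Fixed check-weighing stand, yawed up to 0.3 rad: grey base 90 x 410 x 14 mm carrying in one line along its own y, from +y to -y: post (y 225 mm), steel rail, sprung scale hook, grey scale column. Origin on the bench under this line (x = 0: middle plane of rail, hook, button); z up. Thin graduated plate beside the column at x -28 to -24, y -95 to -61 mm, top 208 mm above the bench.
- rail_end (a point): Top of the rail's free end, at stand y = 15 mm, 200 mm above the bench. The rail is a level 10 mm round bar; blanks slide along it towards stand -y.
- hook_seat (a point): Top of the middle of the scale hook's seat; moves with the hook; stand y = -20 mm, 189 mm above the bench unloaded. The hook is a 10 mm round bar in line with the rail: rounded tip at y = 10 mm, 5 mm past the rail's end and 2 mm lower; then it falls 9 mm to the level seat (y -9 to -31 mm), rises 13 mm and runs into the column, its top there 2 mm above the rail's.
- scale_hook (a joint): How far the scale hook has dipped, m: 0 unloaded, up to 0.030. Soft spring, about 30 N/m: one blank makes it dip some 8 to 20 mm, and it may bounce and the blank swing for a second or two.
- lead_blank: Plastic snap hook blank nearest the scale: flat closed link 51 x 110 x 11 mm, 30 to 55 g, opening 25 x 78 mm, hung upright on the rail, 45 to 105 mm before its end. Own y up, x along stand x, z along stand -y. Origin mid upstream face; it reaches 52 mm up, 53 down, 10 downstream. Long sides: x -24 to -11 (y -51 to 51), x 14 to 25 mm (y -38 to 38): push both, some 35 mm below the rail's top.
- eye_top (a point): Middle of the upper inner edge of the lead blank's opening, at half thickness (5 mm from either face): the place that rests on the rail or hook. The end bar above it is 14 mm high.
- rear_blank: The other, slightly smaller blank (49 x 100 x 11 mm), hung in the same way farther up the rail, near the post. Origin in the middle of its upstream face; it reaches 10 mm downstream. It stays there.
- hold_button_top (a point): Top of the round black push button (28 mm diameter) on top of the scale column (64 x 60 mm, centred at stand y = -120 mm, top 210 mm above the bench); pressed straight down.
- hold_button (a joint): Travel of the hold button, m: 0 out, 0.006 fully pressed (about 5 N); it springs back.
Mind the look-alikes: they are no part of the job. What is shaped like the lead_blank but brown or orange is not meant.

How it is judged:
On the way, in this order (a step that is already met when the one before it is completed fails the run):
1. the lead blank hangs on the dipped scale hook, let go and still (value of joint scale_hook above 0.006 m and velocity of joint scale_hook between -0.006 and 0.006 m/s and linear speed of lead_blank below 0.03 m/s and angular speed of lead_blank below 0.5 rad/s and distance between eye_top and hook_seat below 0.018 m and angle between lead_blank's own y axis and vertical below 0.35 rad and contact force between the fingers and lead_blank below 0.05 N and contact force between the fingers and scale_hook below 0.05 N), for 0.4 s.
2. the hold button is pressed (value of joint hold_button above 0.004 m), for 0.05 s.
At the end, for the whole second after the job is handed in: The lead blank hangs still on the scale hook alone (eye within 18 mm of the seat, upright within 0.35 rad, hook dipped over 6 mm), the button was pressed 4 mm or more after that and is out again; the rear blank is within 30 mm of where it hung (all of step 1 and distance of rear_blank from where it was at the start of the episode below 0.03 m and value of joint hold_button below 0.002 m); the robot touches nothing.
It fails at once if the hold button is pressed before the blank hangs on the hook, or while hook or blank still bounce (value of joint hold_button above 0.003 m and (value of joint scale_hook below 0.004 m or velocity of joint scale_hook above 0.03 m/s or velocity of joint scale_hook below -0.03 m/s or linear speed of lead_blank above 0.1 m/s)).
It fails at once if the rear blank is pushed along or off the rail (distance of rear_blank from where it was at the start of the episode above 0.04 m).
It also fails if it takes over 51 s, if anything falls off the work surface, if the arm or the gripper's body presses on something with over 40 N, if the wrist force passes 120 N, or if a joint passes its speed limit or range.

ROBOT

A 7-joint arm with a two-finger parallel gripper is mounted at the origin on a cart in front of the work surface, level with it; the furniture and walls round the work are solid. World frame = base frame: x ahead of the robot, y to its left, z up, the work surface at z = 0. Lengths are in m, angles in rad, forces in N, time in s.
With the tool pointing down it reaches from about 0.4 to 0.9 m from the base axis. Payload 5.6 kg.
Tool frame: the origin (TCP) lies midway between the tips of the shut fingers; the grasp point (between the pads) lies 19 mm behind it; z points along the fingers, y is the line along which they close (so a half turn about z gives the same grasp; the last joint's range is limited). The gripper opens to 92 mm and grips with 3 to 60 N. Pads are 20 mm wide; open, the fingers measure 128 mm over their backs; the gripper's body (75 mm by 189 mm) begins 69 mm behind the grasp point.
Start: joints at [-1.372, 0.468, -0.012, 1.603, 0.006, 1.071, -0.056], TCP at [0.156, 0.631, 0.182] pointing down, gripper open.
Joint ranges: [-2.53, 2.53], [-0.31, 2.02], [-1.57, 1.55], [0.28, 2.44], [-1.29, 4.43], [0.15, 1.84], [-2.92, 2.92]. Speed limits (rad/s): [2.57, 2.57, 3.14, 3.14, 3.14, 3.14, 3.14].

INTERFACE

Orientations are given as a 3x3 rotation matrix whose columns are the frame's x, y, z axes.
In Python, from station import env, effector, solver, viewer, workorder, search_frame, tip_of gives the robot as it stands. Calls block until the motion is done:
- env.reach(position, orientation): joint-space move of the TCP to a pose.
- env.movel(position, frame=None, rate=0.15): straight line of the TCP; frame=None keeps the orientation; rate is the mean speed in m/s.
- env.goto_joints(angles): joint-space move.
- effector.release() and effector.grasp(squeeze=None): open the fingers fully, or close them until they stop; squeeze is the grip in N (None keeps the last).
- env.pause(seconds).
- solver.inverse_kinematics(position, orientation): joint angles nearest the present ones, or None.
- env.sense(): the state.
- viewer.read_camera(name): name is "side" or "top"; returns (picture, depth): 420x560x3 uint8, red, green, blue; 420x560 float32, m along the optical axis (not along the pixel's ray), 0 where there is no reading.
- viewer.camera_info(name): a dict with "intrinsics" (3x3 intrinsics, pixels), "dist_coeffs" ([k1, k2, p1, p2, k3] as OpenCV has them; the pictures are not rectified), "eye" and "rotation" of the camera in the world. Camera axes: x right, y up, looking along -z (the intrinsics and any distortion apply to the point x, -y, -z); pixel columns grow to the right and rows downward; lengths in m; the calibration is good to about 2 mm. A picture is of the moment at which its call begins. camera_info takes no time and is no camera call.
A pose or a line that the arm cannot do raises env.PlanningError and nothing moves.
- workorder.finish_job(): hands the job in; it is judged then, once.
Trained networks look in the newest picture that a camera, given by its name, has taken for a name from the list of things; names that differ only in an ending like _2 or _b are one class to them, and where a whole thing is asked for, a point or a joint stands for the part that bears it (a point fixed in the world has none). Each returns a list of dicts, best first, with "score" (0 to 1); they miss things now and then, are a little off and sometimes report something else, mostly with a low value. They report only what shows in the picture. A call takes as long as a camera call. They do not tell look-alikes from the thing itself.
- search_frame(camera, name): "at" ([x, y, z] in m, in world coordinates, good to about 4 mm: the middle of the surface that is visible of it).
- tip_of(camera, name): "at" ([x, y, z] in m, in world coordinates, good to about 4 mm: a listed point, or the origin of a listed thing).
The state is a dict: "t": time; "joint_positions": joint angles; "joint_velocities": joint speeds; "tau": joint torques, N m; "ee_pos": TCP position; "tcp_rot": TCP orientation; "wrist_force": force on the tool from outside, world axes, zero at the start; "moment": the same for the moment, N m; "gripper_width": finger opening in m; "grasp_force": force on a finger pad.
Only numpy, scipy, OpenCV 4.12 (cv2) and the standard library are available. Lean on these libraries where they do the work, as an engineer would, in place of code of your own. Each camera call takes 0.05 s, during which the arm holds its last target. There are 200 camera calls.

## Working session

There is one attempt and no reset: what is moved stays moved. The work goes in short steps, each a Python script; the robot and the scene stay as the last script left them, time stands still between calls to the robot, and variables do not carry over. Pictures are saved under pics/ and viewed, at most 10 in all, crops included, and the job is handed in when it is done.

```bash
ls; mkdir -p pics
python3 - <<'E'
from station import env, viewer, search_frame, tip_of
import cv2
for c in ("side","top"):
    p,d=viewer.read_camera(c); cv2.imwrite(f"pics/{c}0.png",p[:,:,::-1])
    i=viewer.camera_info(c); print(c,i["eye"],i["rotation"][:,2] if hasattr(i["rotation"],'shape') else i["rotation"])
    for n in ("rail_end","hook_seat","eye_top","lead_blank","rear_blank","hold_button_top","weigh_stand"):
        print(n,[( [round(float(v),4) for v in r["at"]],round(r["score"],2)) for r in tip_of(c,n)])
print(env.sense()["t"])
E
```

```text
pics
side [0.25620058 0.65901856 0.6617783 ] [-0.34293935  0.72451006  0.59789445]
rail_end [([0.4862, -0.0602, 0.1991], 0.81)]
hook_seat [([0.4889, -0.0929, 0.1884], 0.43)]
eye_top [([0.6111, 0.0175, 0.094], 0.82), ([0.6138, -0.1038, 0.0914], 0.78), ([0.4788, -0.0086, 0.2016], 0.73)]
lead_blank [([0.6085, 0.0211, 0.0562], 0.88), ([0.48, -0.0056, 0.1653], 0.85), ([0.6149, -0.1112, 0.0525], 0.84), ([0.5028, -0.1935, 0.2319], 0.44)]
rear_blank [([0.4561, 0.1221, 0.1642], 0.98)]
hold_button_top [([0.5075, -0.1924, 0.2373], 0.4)]
weigh_stand [([0.4853, -0.0742, -0.0013], 0.78)]
top [0.43951636 0.04946976 0.99168355] [-0.10345158  0.01082184  0.99457562]
rail_end [([0.4897, -0.0589, 0.2011], 0.84)]
hook_seat [([0.4895, -0.0953, 0.192], 0.69)]
eye_top [([0.623, 0.0196, 0.0922], 0.78), ([0.4803, -0.0079, 0.2004], 0.77), ([0.6114, -0.1132, 0.095], 0.72)]
lead_blank [([0.482, -0.0068, 0.1637], 0.65), ([0.6091, 0.0183, 0.0542], 0.58), ([0.6129, -0.1119, 0.0536], 0.57)]
rear_blank [([0.4619, 0.1215, 0.1676], 0.47)]
hold_button_top []
weigh_stand [([0.4924, -0.0745, 0.0033], 0.81)]
0.8
```

View pics/side0.png

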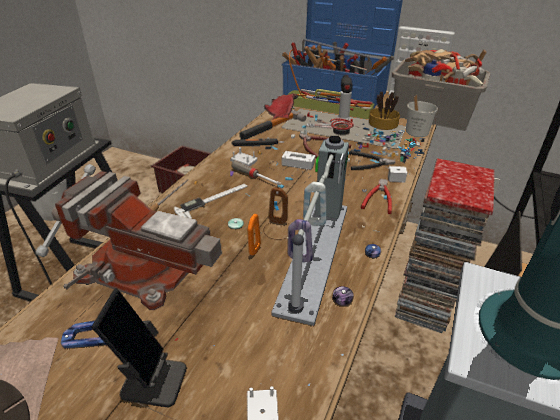

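View pics/top0.png

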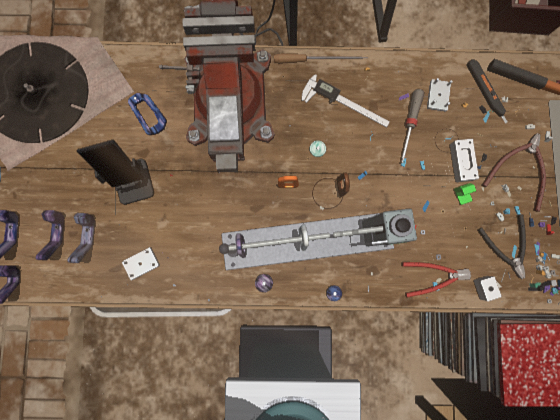

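The top view shows the stand running from the post at (227,248) to the button at (401,226). The pale lead blank is at (304,237) and the purple rear blank at (239,243). The orange and brown look-alikes stand beside it at (288,182) and (342,184). Next I'll measure the stand's axis, lead blank and button from depth.

```bash
cat > h.py <<'E'
from station import env, effector, solver, viewer, workorder, search_frame, tip_of
import numpy as np, cv2
def cloud(c):
    p,d=viewer.read_camera(c); i=viewer.camera_info(c)
    h,w=d.shape; u,v=np.meshgrid(np.arange(w),np.arange(h))
    n=cv2.undistortPoints(np.stack([u,v],-1).reshape(-1,1,2).astype(np.float32),np.array(i["intrinsics"]),np.array(i["dist_coeffs"])).reshape(h,w,2)
    P=np.stack([n[...,0]*d,-n[...,1]*d,-d],-1)@np.array(i["rotation"]).T+np.array(i["eye"])
    P[d==0]=np.nan
    return p,P
E
python3 - <<'E'
from h import *
np.set_printoptions(precision=4,suppress=True)
p,P=cloud("top")
cv2.imwrite("pics/crop1.png",cv2.resize(p[195:280,215:420,::-1],None,fx=3.8,fy=3.8,interpolation=cv2.INTER_CUBIC))
S=P[195:280,215:420].reshape(-1,3)
def sel(lo,hi,q=S): return q[(q[:,2]>lo)&(q[:,2]<hi)]
# base top
b=sel(.009,.02); r=cv2.minAreaRect(b[:,:2].astype(np.float32)); print("base",r,len(b))
H,e=np.histogram(sel(.18,.26)[:,2],np.arange(.18,.262,.004)); print(np.c_[e[:-1],H])
hi=sel(.214,.26); print("high pts",hi.mean(0)); 
bt=hi[hi[:,1]<-.12]; print("button",bt.mean(0),bt.min(0),bt.max(0),len(bt))
for c,q in (("top",S),):
    for row,col in ((226,401),(248,227),(232,380),(238,340),(241,275)): print((row,col),P[row,col])
rail=sel(.19,.205); k=(rail[:,1]>-.05)&(rail[:,1]<.13); l=np.polyfit(rail[k,1],rail[k,0],1); print("rail x=a*y+b",l,k.sum())
for c in ("top","side"):
  print([(np.array(r["at"]),r["score"]) for r in search_frame(c,"hold_button_top")])
E
```

```text
base ((0.49235719442367554, -0.057565540075302124), (0.18709908425807953, 0.468865305185318), 5.936426639556885) 4466
[[  0.18   28.   ]
 [  0.184  43.   ]
 [  0.188  61.   ]
 [  0.192  70.   ]
 [  0.196 439.   ]
 [  0.2   318.   ]
 [  0.204 207.   ]
 [  0.208 468.   ]
 [  0.212 130.   ]
 [  0.216  72.   ]
 [  0.22  200.   ]
 [  0.224  23.   ]
 [  0.228  95.   ]
 [  0.232  68.   ]
 [  0.236   0.   ]
 [  0.24    0.   ]
 [  0.244   0.   ]
 [  0.248   0.   ]
 [  0.252   0.   ]
 [  0.256   0.   ]]
high pts [ 0.4973 -0.144   0.2237]
button [ 0.5038 -0.1904  0.2256] [ 0.4831 -0.2127  0.2142] [ 0.5256 -0.1705  0.2346] 418
(226, 401) [ 0.5014 -0.1881  0.2324]
(248, 227) [0.455  0.1414 0.203 ]
(232, 380) [ 0.4929 -0.1625  0.178 ]
(238, 340) [ 0.4874 -0.1082  0.014 ]
(241, 275) [0.4702 0.0488 0.2021]
rail x=a*y+b [-0.1421  0.4776] 464
[(array([ 0.5024, -0.1935,  0.2295]), 0.75)]
[(array([ 0.5036, -0.1846,  0.2329]), 0.57)]
```

View pics/crop1.png

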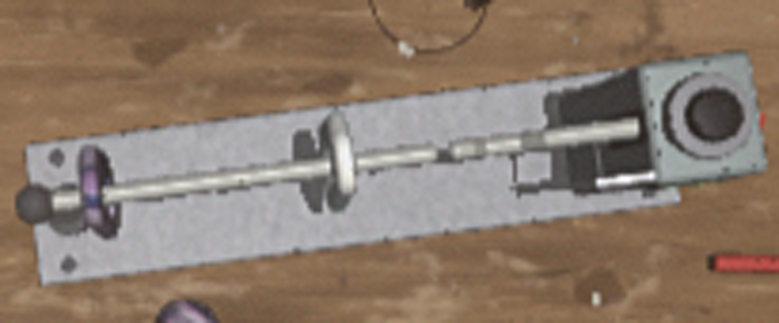

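The crop shows the pale blank at about (340,165) on the rail, which is straight with slope −0.142. The button is on the same line at (713,112), with its top at z≈0.232. Next I'll grip the blank across its long sides.

```bash
cat >> h.py <<'E'
np.set_printoptions(precision=4,suppress=True)
ys=np.array([-.1407,.990,0]); ys/=np.linalg.norm(ys); xs=np.array([ys[1],-ys[0],0])
RE=np.array([.4863,-.0595,0])               # rail end, stand y=15 mm
def at(y,z,x=0): return RE+(y-.015)*ys+x*xs+np.array([0,0,z])
R=np.c_[ys,xs,[0,0,-1]]; R2=np.c_[-ys,-xs,[0,0,-1]]
E
python3 - <<'E'
from h import *
s=env.sense(); p=np.array(s["ee_pos"]); print(s["tcp_rot"],s["gripper_width"])
# lead blank upstream face along the stand, from both cameras
L=[]
for c in("top","side"):
    viewer.read_camera(c)
    for n,o in(("lead_blank",0),("eye_top",.005)):
        for r in tip_of(c,n):
            q=np.array(r["at"])-RE
            if abs(q@xs)<.03 and q@ys>0: L.append(q@ys+.015+o); print(n,q@xs,L[-1])
ym=np.median(L)-.005; print("mid y",ym)
env.movel([p[0],p[1],.36],rate=.25)
T=at(ym,.34)
for M in(R,R2): print(solver.inverse_kinematics(T,M))
q=[solver.inverse_kinematics(T,M) for M in(R,R2)]
M=min([(abs(a[6]),i) for i,a in enumerate(q) if a is not None])[1]
M=(R,R2)[M]; np.save("M.npy",M)
env.reach(T,M)
env.movel(at(ym,.25),rate=.2)
print(env.sense()["ee_pos"],T,env.sense()["t"])
p,P=cloud("top");p2,_=cloud("side")
cv2.imwrite("pics/a.png",np.vstack([p[150:330,150:450,::-1],p2[100:330,200:500,::-1]]).repeat(1,0))
np.save("ym.npy",ym)
E
```

```text
[[-0.9709  0.2395  0.0001]
 [ 0.2395  0.9709  0.    ]
 [-0.0001  0.     -1.    ]] 0.09202788921875131
lead_blank 0.0016292343232045335 0.06981610708104044
lead_blank -0.0012142828468350972 0.07112927504580727
eye_top -0.002242976088231617 0.07102322077512965
mid y 0.06602322077512965
[-0.8264  0.006   0.7971  1.8331 -0.0045  1.3043  0.113 ]
None
[ 0.4798 -0.0089  0.2507] [ 0.4791 -0.009   0.34  ] 5.25
```

View pics/a.png

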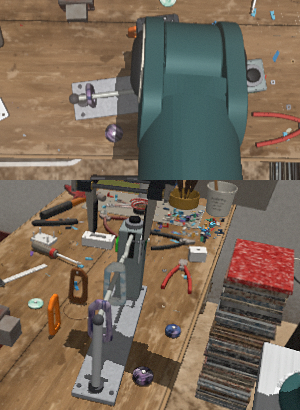

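The fingers straddle the lead blank's plane: in the lower panel (side camera) the gripper is around (120,185) above the pale blank at (117,285). I'll go down, grip and lift slightly.

Run:
```python
from h import *
ym=float(np.load("ym.npy"))
env.movel(at(ym,.146),rate=.1)
w0=np.array(env.sense()["wrist_force"])
effector.grasp(8)
s=env.sense(); print(s["gripper_width"],s["grasp_force"],np.array(s["wrist_force"])-w0,s["ee_pos"],s["t"])
env.movel(at(ym,.150),rate=.03)
s=env.sense(); print(np.array(s["wrist_force"])-w0,s["ee_pos"])
p2,_=cloud("side")
cv2.imwrite("pics/b.png",cv2.resize(p2[100:330,230:430,::-1],None,fx=2.6,fy=2.6))
```

```text
0.04817911325126888 8.000188618898392 [ 1.4771 -0.4866  0.0875] [ 0.4792 -0.009   0.146 ] 7.2667
[ 0.8293 -0.2891 -1.514 ] [ 0.4792 -0.009   0.1502]
```

View pics/b.png

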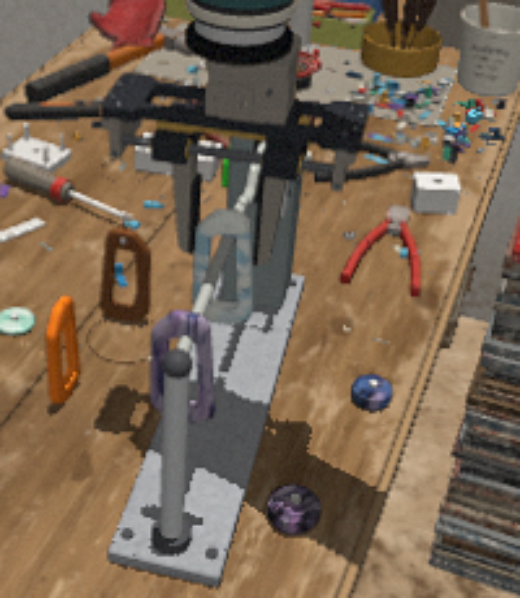

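The blank is gripped between the fingers at (220,265), opening 48 mm, as expected for the long sides. Now I'll slide it to above the hook seat, watching the forces.

Run:
```python
from h import *
ym=float(np.load("ym.npy"))
for y in (ym-.02,.035,.010,-.020):
    env.movel(at(y,.150),rate=.08); s=env.sense(); print(y,np.array(s["wrist_force"]),s["gripper_width"])
p2,_=cloud("side"); print([(np.array(r["at"]),r["score"]) for r in tip_of("side","eye_top")],at(-.02,.204))
cv2.imwrite("pics/c.png",cv2.resize(p2[100:330,230:430,::-1],None,fx=2.6,fy=2.6))
print(s["t"])
```

```text
0.046023220775129645 [ 0.5348 -0.0918 -0.6961] 0.047758769939323514
0.035 [ 0.9074  0.5499 -1.3003] 0.04843719633688362
0.01 [-0.5208  0.0319 -1.0413] 0.04878361536968297
-0.02 [-0.2249  0.2678 -0.4468] 0.048328175664222865
[(array([ 0.4899, -0.0965,  0.2049]), 0.76), (array([ 0.6161, -0.1039,  0.0923]), 0.64), (array([0.6105, 0.0178, 0.0916]), 0.59)] [ 0.4912 -0.0942  0.204 ]
9.2833
```

View pics/c.png

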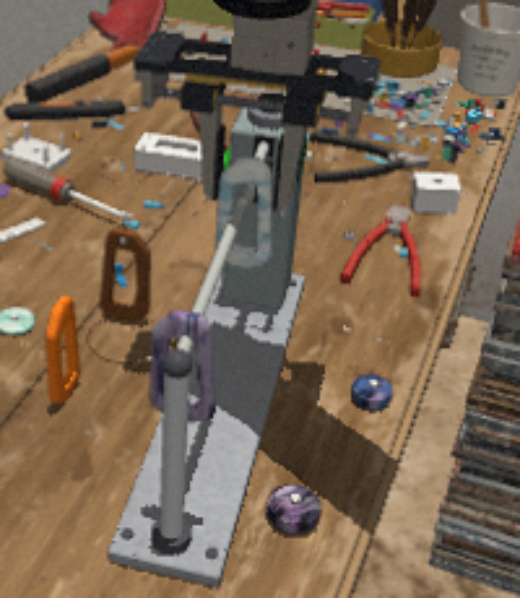

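The blank is off the rail, held over the seat at (243,215), with its eye within 4 mm of plan. I'll lower it to roughly the loaded dip, release, and retreat straight up.

Run:
```python
from h import *
env.movel(at(-.02,.123),rate=.05)
env.pause(.3); effector.release(); env.pause(.5)
s=env.sense(); print(s["gripper_width"],s["wrist_force"])
env.movel(at(-.02,.33),rate=.12)
env.movel(at(-.12,.33),rate=.2)
effector.grasp(5); env.pause(1)
viewer.read_camera("side")
for n in("eye_top","hook_seat","rear_blank"):print(n,[(np.array(r["at"]),r["score"]) for r in tip_of("side",n)])
p2,_=cloud("side"); s=env.sense(); print(at(-.02,.189),s["ee_pos"],s["t"])
cv2.imwrite("pics/d.png",cv2.resize(p2[70:300,230:430,::-1],None,fx=2.6,fy=2.6))
```

```text
0.09195361257141672 [0.1739 0.3807 1.2521]
eye_top [(array([ 0.4902, -0.0935,  0.1781]), 0.85), (array([0.6126, 0.0175, 0.093 ]), 0.85), (array([ 0.6148, -0.106 ,  0.0904]), 0.66)]
hook_seat [(array([ 0.4877, -0.091 ,  0.1758]), 0.6)]
rear_blank [(array([0.4559, 0.1234, 0.1685]), 0.61)]
[ 0.4912 -0.0942  0.189 ] [ 0.5053 -0.1931  0.33  ] 16.7667
```

View pics/d.png

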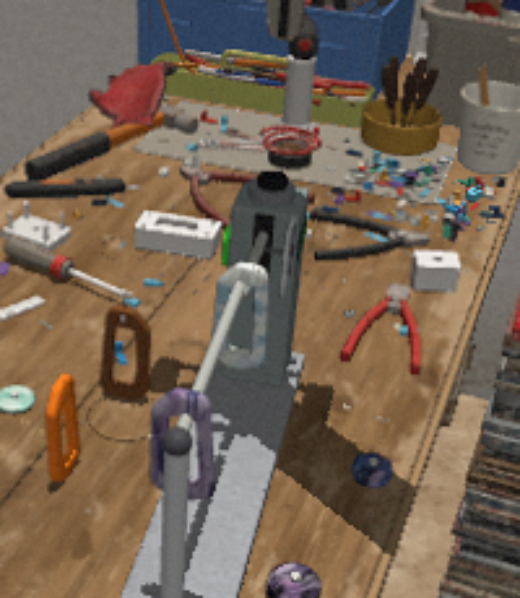

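The blank hangs on the hook at (240,320), dipped about 12 mm, and the rear blank hasn't moved. I'll wait until it hangs still, then press with the shut fingers in small steps.

Run:
```python
from h import *
env.pause(2.5)
a,_=cloud("side"); env.pause(.35); b,_=cloud("side")
d=cv2.absdiff(a,b)[150:260,300:345]; print("motion",d.max(),d.mean())
B=np.array([.5045,-.192,0]); f=lambda z:B+[0,0,z]
env.movel(f(.245),rate=.15); env.pause(.3)
w0=np.mean([ (env.pause(.03),env.sense()["wrist_force"])[1] for _ in range(6)],0)
z=.238
while z>.2195:
    env.movel(f(z),rate=.03); env.pause(.1)
    F=np.mean([ (env.pause(.02),env.sense()["wrist_force"])[1] for _ in range(4)],0)-w0
    print(round(z,4),F,env.sense()["ee_pos"][2])
    if F[2]>7: break
    z-=.001
env.pause(.2)
env.movel(f(.33),rate=.1)
print(env.sense()["t"])
```

```text
motion 16 2.4956902356902355
0.238 [-0.0195  0.6401  0.4632] 0.2380534364074313
0.237 [ 0.0707 -0.0114  0.3078] 0.23702662099005645
0.236 [-0.9879  0.1151  0.2616] 0.23600444644415958
0.235 [-0.344  -0.0103  1.0269] 0.2350161361449737
0.234 [-0.0545 -0.2534 -0.0954] 0.23402076875075675
0.233 [-0.6311 -0.1436  0.3798] 0.23302920535942265
0.232 [-0.5733 -0.0136  0.3716] 0.2320277189260833
0.231 [-0.4386  0.0418  0.7536] 0.23100820336996725
0.23 [-0.269   0.3981  0.6129] 0.2300117618296313
0.229 [-0.2069  0.1509  0.04  ] 0.22900249949521917
0.228 [-0.7711 -0.1478  0.9035] 0.22799309438899426
0.227 [ 0.0774 -0.0945 -0.0884] 0.22699267351501878
0.226 [-0.1861  0.044   0.2103] 0.22600851788036314
0.225 [0.2322 0.1032 0.0888] 0.2250021848804035
0.224 [-0.2997 -0.0229  0.4547] 0.2240134539979578
0.223 [-0.2496  0.2107  0.3224] 0.22302108155127084
0.222 [-0.0721  0.0381  0.5728] 0.22199085371140043
0.221 [-0.8777  0.1695  0.7161] 0.2210249064214366
0.22 [-0.6269  0.1625  0.6088] 0.22000173021304326
30.4333
```

No contact was felt down to z=0.220, which contradicts the measured button top. I'll look before doing anything else.

Run:
```python
from h import *
s=env.sense(); print(s["ee_pos"],s["gripper_width"],s["t"],s["tcp_rot"],s["joint_positions"])
p,P=cloud("side"); q,Q=cloud("top")
cv2.imwrite("pics/e.png",np.hstack([p[60:300,200:480,::-1],q[120:360,200:480,::-1]]).repeat(1,0))
for c in("side","top"): print([(np.array(r["at"]),r["score"]) for r in search_frame(c,"hold_button_top")])
print(s["tau"])
```

```text
[ 0.5041 -0.1918  0.3294] 0.0005332587964470227 30.4333 [[-0.1408  0.99   -0.0012]
 [ 0.99    0.1408  0.0001]
 [ 0.0003 -0.0012 -1.    ]] [-0.4915  0.1944  0.9358  1.7277 -0.1616  1.3022  0.6198]
[(array([ 0.5031, -0.1851,  0.2299]), 0.66)]
[]
[  0.0229 -26.9997   4.3714 -26.5921  -0.0343   0.0602  -0.0009]
```

View pics/e.png

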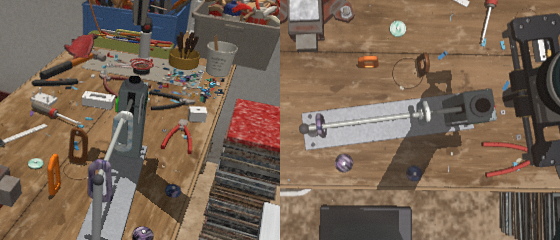

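Run:
```python
from h import *
i=viewer.camera_info("side"); p,P=cloud("side")
Rc=np.array(i["rotation"]);e=np.array(i["eye"])
def pr(X):
    c=Rc.T@(np.array(X)-e); c=np.array([c[0],-c[1],-c[2]])
    return cv2.projectPoints(c.reshape(1,1,3),np.zeros(3),np.zeros(3),np.array(i["intrinsics"]),np.array(i["dist_coeffs"]))[0].ravel()
s=env.sense();t=np.array(s["ee_pos"])
for X in(t,t+[0,0,.05],t+[0,0,.1],[.5045,-.192,.232],[.5,-.16,.21]):
    u=pr(X); v=np.round(u).astype(int); print(X,u, P[v[1],v[0]] if 0<=v[1]<420 else None)
q,Q=cloud("top"); k=(np.hypot(Q[...,0]-.504,Q[...,1]+.192)<.02)
print(np.histogram(Q[k][:,2],np.arange(.18,.6,.02)))
b=Q.reshape(-1,3); b=b[(b[:,2]>.24)]
for lo in np.arange(.3,.5,.02):
    z=b[(b[:,2]>lo)&(b[:,2]<lo+.02)]; print(round(lo,2),len(z),z.mean(0) if len(z) else "", z.min(0)[:2] if len(z) else "",z.max(0)[:2] if len(z) else "")
```

```text
[ 0.5043 -0.192   0.3297] [337.6624  97.1645] [ 0.7161 -0.9231  0.0453]
[ 0.5043 -0.192   0.3797] [339.5073  74.9616] [ 0.4995 -0.179   0.384 ]
[ 0.5043 -0.192   0.4297] [341.4406  51.3836] [ 0.7659 -1.082   0.1883]
[0.5045, -0.192, 0.232] [334.2376 136.8819] [ 0.5055 -0.1934  0.2309]
[0.5, -0.16, 0.21] [330.9935 151.3413] [ 0.5017 -0.1656  0.2078]
(array([  0,  19, 330,   0,   0,   0,   0,   0,   0,  66, 100,  39,  14,
         3,   1,   0,   0,   0,   0,   0]), array([0.18, 0.2 , 0.22, 0.24, 0.26, 0.28, 0.3 , 0.32, 0.34, 0.36, 0.38,
       0.4 , 0.42, 0.44, 0.46, 0.48, 0.5 , 0.52, 0.54, 0.56, 0.58]))
0.3 0   
0.32 0   
0.34 0   
0.36 66 [ 0.5022 -0.182   0.3709] [ 0.4906 -0.1847] [ 0.5155 -0.1798]
0.38 100 [ 0.5033 -0.1814  0.3903] [ 0.489  -0.1843] [ 0.5182 -0.1792]
0.4 39 [ 0.5039 -0.1811  0.4081] [ 0.4871 -0.1842] [ 0.5133 -0.1794]
0.42 14 [ 0.5054 -0.1896  0.4243] [ 0.5024 -0.1941] [ 0.508  -0.1806]
0.44 96 [ 0.5046 -0.161   0.4565] [ 0.4144 -0.1851] [ 0.5857 -0.1487]
0.46 1329 [ 0.5009 -0.171   0.4694] [ 0.4091 -0.2236] [ 0.5918 -0.1473]
0.48 3653 [ 0.5027 -0.186   0.4919] [ 0.4076 -0.2308] [ 0.6008 -0.1474]
```

Depth shows the finger tips about 30 mm above the reported TCP, so the fingers simply hadn't reached the button. I'll continue the guarded descent deeper, taking the tip height from depth and stopping on force.

Run:
```python
from h import *
p,P=cloud("side"); t=np.array(env.sense()["ee_pos"])
k=(np.hypot(P[...,0]-t[0],P[...,1]-t[1])<.03)&(P[...,2]>.27)
off=np.nanpercentile(P[k][:,2],2)-t[2]; print("tip offset",off,k.sum())
B=np.array([.5045,-.192,0]); f=lambda z:B+[0,0,z]
env.movel(f(.225),rate=.15); env.pause(.3)
m=lambda n:np.mean([(env.pause(.02),env.sense()["wrist_force"][2])[1] for _ in range(n)])
w0=m(8); z=.218; hit=False
while z>.185 and env.sense()["t"]<43:
    env.movel(f(z),rate=.03); F=m(4)-w0
    print(round(z,4),round(F,2),end="; ")
    if F>6.5: hit=True; break
    z-=.001
env.pause(.2); print("\nheld",m(4)-w0,hit,env.sense()["t"])
env.movel(f(.30),rate=.12)
s=env.sense(); print(s["t"])
viewer.read_camera("side")
for n in("eye_top","hook_seat","hold_button_top","rear_blank"):print(n,[(np.array(r["at"]),round(r["score"],2)) for r in tip_of("side",n)][:1])
```

```text
tip offset 0.037784029043845535 1279
0.218 0.37; 0.217 0.46; 0.216 0.41; 0.215 0.26; 0.214 0.58; 0.213 0.09; 0.212 0.35; 0.211 0.29; 0.21 0.54; 0.209 0.22; 0.208 0.38; 0.207 0.29; 0.206 0.05; 0.205 0.18; 0.204 0.37; 0.203 0.7; 0.202 0.59; 0.201 0.6; 0.2 1.68; 0.199 2.48; 0.198 3.22; 0.197 3.68; 0.196 4.08; 0.195 4.72; 0.194 5.73; 0.193 12.99; 
held 13.166823891739872 True 40.7
41.7417
eye_top [(array([ 0.6126, -0.1058,  0.093 ]), 0.95)]
hook_seat [(array([ 0.49  , -0.0897,  0.1766]), 0.62)]
hold_button_top [(array([ 0.5031, -0.1933,  0.2358]), 0.46)]
rear_blank [(array([0.4588, 0.1274, 0.1678]), 0.57)]
```

The spring force rose over about 6 mm of travel and then bottomed out, so the button was fully pressed. The hook is still dipped, and the robot is clear.

```bash
python3 -c "
from h import *
print(workorder.finish_job())"
```

```text
the job is handed in; nothing more can be done
None
```

The job is handed in with no verdict returned: the lead blank hangs on the scale hook (dipped about 12 mm), the hold button was fully pressed once it hung still, and the rear blank measured within about 6 mm of where it started.

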